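# Fetch the tall kiln prop from the carousel

## Robot

A 6-joint arm with a two-finger parallel gripper is mounted at the origin on the work surface. World frame = base frame: x ahead of the robot, y to its left, z up, the work surface at z = 0. Lengths are in m, angles in rad, forces in N, time in s.
With the tool pointing down it reaches from about 0.35 to 0.975 m from the base axis. Payload 4.9 kg.
Tool frame: the origin (TCP) lies at the centre of the arm's flange, where the gripper is bolted on; the fingertips stand tip_reach ahead of it and the grasp point (between the pads) lies 155 mm ahead of it (tip_reach is the distance from the TCP to the fingertips, in m); z points along the fingers, y is the direction in which the jaws open and shut (so a half turn about z gives the same grasp; the last joint's range is limited). The gripper opens to 85 mm and grips with 20 to 120 N. Pads are 22 mm wide; open, the fingers measure 114 mm over their backs; the gripper's body (76 mm by 85 mm) begins 54 mm behind the grasp point. The pads swing forward as they close: fully open they stand 13 mm farther back than shut.
Start: joints at [1.02, 0.053, 1.613, -0, 1.476, -0.119], TCP at [0.262, 0.568, 0.405] pointing down, gripper open.
Joint ranges: [-3.01, 3.01], [-1.01, 2.22], [0.06, 2.58], [-1.02, 4.17], [0.09, 2.62], [-3.14, 3.14]. Speed limits (rad/s): [2.57, 2.57, 3.14, 3.14, 3.14, 3.14].

## Interface

Orientations are given as [roll, pitch, yaw] about the fixed x, y, z axes, in that order (R = Rz(yaw) Ry(pitch) Rx(roll)).
In Python, from plant import state, capture, finish_job, tip_reach gives the robot as it stands.
- The arm moves only by the tool apply_moves, never from a script. Its arguments are lists of equal length, an entry for each row: "xyz": the shift along the tool's x, y, z in cm, a list of three; "rot": the turn, a rotation vector about the tool's x, y, z in degrees, a list of three. A call has 1 to 12 rows; each row shifts and turns the commanded pose from where the row before left it, along the tool's axes as they then stand; what a row does not reach is not made up. A row lasts 1/12 s, in which the tool goes at most 41.7 mm and 7.16 degrees, less where a joint would pass 70% of its speed; a pose out of reach is approached as far as the arm can. A call is refused whole if a number of a shift passes 4.17 or a number of a turn 7.16, either way. A call with a gripper value outside its range is refused whole. "jaw" is the closure in counts, from 0 (fully open) to 255 (shut), set as the call begins (left out, the last holds). The fingers move at their own pace and stop on an object; "grip_force" is the grip in N (left out, the last holds). Time passes only in rows, so rows that do not move let the fingers close. It gives the time, the measured TCP pose, the force and the opening at its end, in the units of the state.
- state(): the state, without advancing time (a new reading comes with each control period).
- capture(name): name is "side" or "top"; returns a dict with "pixels" (480x640x3 uint8, red, green, blue), "fovy" (degrees; the focal length in pixels is half the picture's height over the tangent of half this angle, whatever the lens; pixels are square), "cx", "cy" (the principal point, pixels), "dist_coeffs" ([k1, k2, p1, p2, k3] as OpenCV has them; the pictures are not rectified), "R" (3x3) and "t" (3): a world point X has camera coordinates R X + t. Camera axes: x right, y down, z forward; pixel columns grow to the right and rows downward; lengths in m; the calibration is good to about 2 mm. A picture is of the moment at which its call begins. There is no depth.
- finish_job(): hands the job in, once; it reports no verdict.
The state is a dict: "t": time; "joint_positions": joint angles; "dq": joint speeds; "joint_efforts": joint torques, N m; "tool_pos": TCP position; "orientation": TCP orientation; "force": force on the tool from outside, world axes, zero at the start; "torque": the same for the moment, N m; "gripper_width": finger opening in m.
Only numpy, scipy, OpenCV 4.12 (cv2) and the standard library are available. Lean on these libraries where they do the work, as an engineer would, in place of code of your own. Each camera call takes 0.05 s, during which the arm holds its last target.

## Task

Turn the parts carousel by one of its pegs until the tall round kiln prop has come out from under the clear cover and stands in line with the brass pointer at the front. Then lift it out and stand it upright on the pencilled ring on the kiln shelf, as the third support beside the two props already there, without letting it fall over on the way.

Things in the scene. Friction and masses are not known exactly. Their poses are not given: they have to be found in the camera images.
- carousel: Turning tray, 340 mm across; origin on its axis at the underside, floor 12 mm above that, z up. Six round pegs, 16 mm thick, 60 mm tall from the floor, stand 155 mm from the axis at 0, 60, .. 300 degrees from x, one per 60-degree compartment, on its centre line. Walls between are 22 mm high, rim 12, hub 56 mm across, 35 high. Turns freely both ways, under 2 N at a peg, and stays where left.
- front_mark (a point): Pick position, fixed to the stand: at the tray floor's height, 100 mm from the axis, in line with the brass pointer (205 mm from the axis, on the robot's side, 58 mm above the table). On the opposite side a fixed clear flat cover, 370 mm wide and 170 deep, on four posts, its top 172 mm above the table, begins 20 mm beyond the axis; the tray's front half is open from above.
- prop_center (a point): Centre, half-way up, of the tall round prop: loose sand-coloured cylinder, 34 mm across, 75 mm tall, about 0.13 kg, z along it. It starts upright in a compartment under the cover, about 120 degrees from the front on either side, 100 mm from the axis. The other five compartments hold shorter round props (40 and 28 mm tall), square props (75 and 45 mm) and a three-armed stilt.
- place (a point): Centre of the pencilled ring, 52 mm across, on the top face of the kiln shelf, a fixed square slab 210 x 210 mm, 16 mm thick, lying on the table. z is up. Two fixed props like the tall round one stand on the slab 120 mm from here along its x axis, 70 mm to either side along y.

How it is judged:
On the way:
1. the carousel has been turned so that the tall round prop, still standing on the tray, is at the front mark (within 45 mm horizontally) (horizontal distance between prop_center and front_mark below 0.045 m and z of prop_center in the frame of carousel below 0.056 m), for 0.2 s.
At the end, for the whole second after the job is handed in: The tall round prop stands upright (within 0.15 rad) on the kiln shelf, resting on its top face (centre 33 to 43 mm above it), its centre within 20 mm of the ring's centre (horizontal distance between prop_center and place below 0.02 m and angle between the z axis of prop_center and the z axis of place, either way round below 0.15 rad and z of prop_center in the frame of place between 0.033 and 0.043 m); the robot touches nothing.
It fails at once if the tall round prop has fallen over (tilted more than 1.2 rad) (angle between prop_center's own z axis and vertical above 1.2 rad).
It also fails if it takes over 64 s, if anything falls off the work surface, if the arm or the gripper's body presses on something with over 40 N, if the wrist force passes 120 N, or if a joint passes its speed limit or range.

## Working session

There is one attempt and no reset: what is moved stays moved. The work goes in short steps, Python scripts to look and compute and a tool call to move; the robot and the scene stay as the last step left them, time stands still between calls to the robot, and variables do not carry over. Pictures are saved under pics/ and viewed, and the job is handed in when it is done.

Besides the shell and the picture viewer there is one more tool, called after "Call:" as name(argument=value, ...) on one line, values as JSON. apply_moves: Moves the arm, as the interface text tells. Its arguments: {"type":"object","properties":{"xyz":{"type":"array"},"rot":{"type":"array"},"jaw":{"type":"number"},"grip_force":{"type":"number"}},"required":["xyz","rot"]}

```bash
ls; mkdir -p pics
python3 - <<'E'
from plant import *
import cv2
import plant
print(state()); print(tip_reach)
for n in("side","top"):
    c=capture(n); print(n,{k:v for k,v in c.items() if k!="pixels"})
    cv2.imwrite(f"pics/{n}0.png",c["pixels"][:,:,::-1])
E
```

```text
pics
{'t': 0.0, 'joint_positions': array([ 1.02002788e+00,  5.33566073e-02,  1.61427474e+00,  1.19826623e-05,
        1.47599811e+00, -1.19002469e-01]), 'dq': array([-3.26481329e-04,  9.84389258e-04, -6.05069717e-05,  1.66341746e-03,
       -5.83063217e-04, -3.00399798e-04]), 'joint_efforts': array([ 9.08138391e-04, -3.93671215e+01, -3.70185149e+01,  5.32164665e-05,
        7.02090474e-03,  6.62862277e-06]), 'tool_pos': array([0.26140814, 0.56741661, 0.40347432]), 'orientation': array([-3.13957168e+00, -2.53654270e-04,  2.70982527e+00]), 'force': array([ 0.29484608, -0.32403541,  0.04151456]), 'torque': array([ 0.05906091, -0.00345834, -0.02250945]), 'gripper_width': 0.08497238740528373}
0.1734
side {'fovy': 57.86906243174827, 'cx': 315.7798840142565, 'cy': 240.56377662023698, 'dist_coeffs': array([-0.09976411,  0.        ,  0.        ,  0.        ,  0.        ]), 'R': array([[-0.826611  , -0.56277299, -0.00090896],
       [-0.32261829,  0.47518966, -0.81860383],
       [ 0.46112005, -0.67637368, -0.57435786]]), 't': array([0.46508321, 0.27089072, 0.4850826 ])}
top {'fovy': 53.404583149758864, 'cx': 320.9812815188974, 'cy': 249.19481413451328, 'dist_coeffs': array([-0.04194497,  0.        ,  0.        ,  0.        ,  0.        ]), 'R': array([[ 0.02796022, -0.99958103, -0.0074825 ],
       [-0.9821411 , -0.0260776 , -0.18632986],
       [ 0.18605667,  0.01255869, -0.98245875]]), 't': array([-0.03353007,  0.58703345,  0.89331999])}
```

View pics/side0.png

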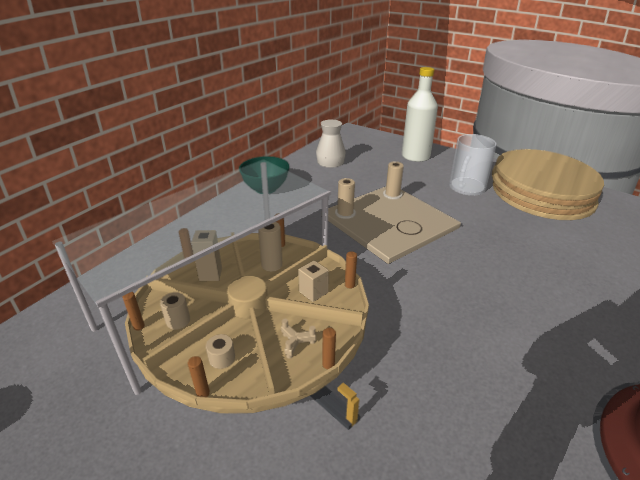

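View pics/top0.png

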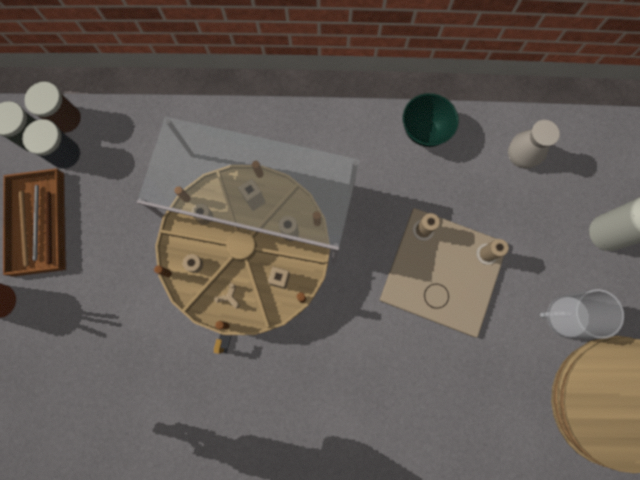

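The side view shows the tall round prop at about (270,245). In the top view it is at about (288,225), under the right end of the cover. The pointer is at (220,343) and the ring at (436,296). I'll zoom in to get exact pixels.

Run:
```python
import cv2
a=cv2.imread("pics/top0.png");b=cv2.imread("pics/side0.png")
cv2.imwrite("pics/tz.png",cv2.resize(a[150:360,140:345],None,fx=2.85,fy=2.85,interpolation=cv2.INTER_CUBIC))
cv2.imwrite("pics/tz2.png",cv2.resize(a[200:345,370:520],None,fx=4,fy=4,interpolation=cv2.INTER_CUBIC))
cv2.imwrite("pics/sz.png",cv2.resize(b[210:430,115:375],None,fx=2.7,fy=2.7,interpolation=cv2.INTER_CUBIC))
cv2.imwrite("pics/sz2.png",cv2.resize(b[150:270,315:475],None,fx=4.5,fy=4.5,interpolation=cv2.INTER_CUBIC))
```

```text
(no output)
```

View pics/tz.png

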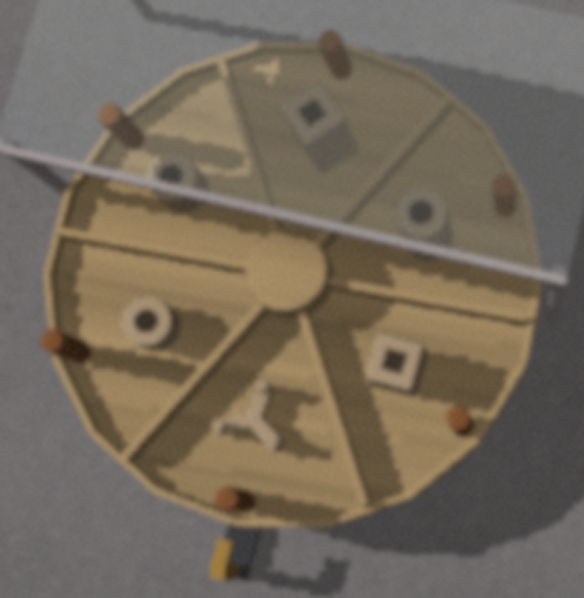

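View pics/tz2.png

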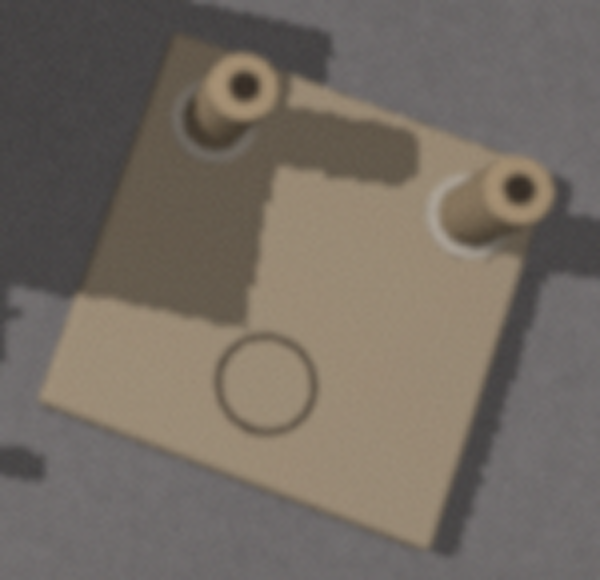

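View pics/sz.png

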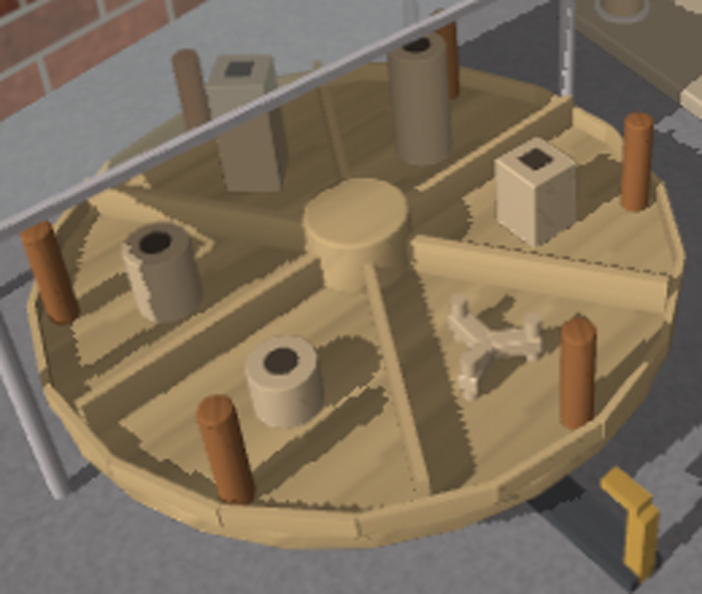

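View pics/sz2.png

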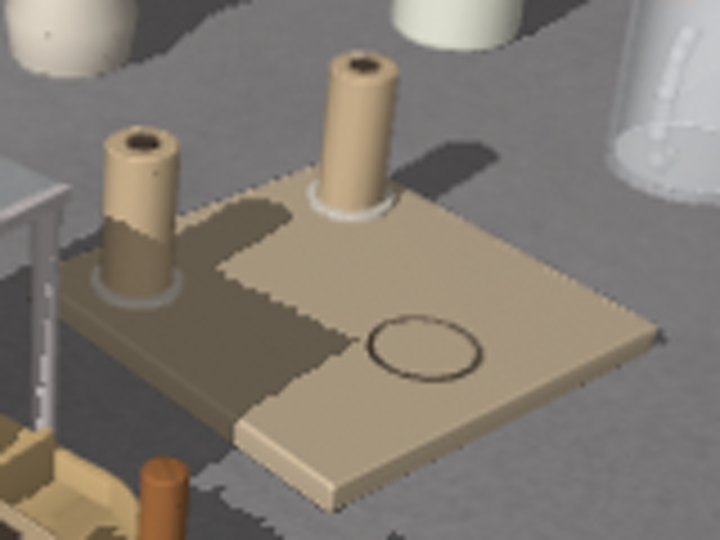

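```bash
cat > h.py <<'E'
import numpy as np, cv2, json, os
def K(c):
    f=240/np.tan(np.radians(c["fovy"])/2); return np.array([[f,0,c["cx"]],[0,f,c["cy"]],[0,0,1]])
def und(c,p): return cv2.undistortPoints(np.array([[p]],float),K(c),np.array(c["dist_coeffs"]))[0,0]
def tri(cs,ps):
    X=cv2.triangulatePoints(*[np.c_[c["R"],c["t"]] for c in cs],*[und(c,p).reshape(2,1) for c,p in zip(cs,ps)])
    X=X[:3,0]/X[3,0]
    e=[np.round(proj(c,X)-p,1) for c,p in zip(cs,ps)]
    return X,e
def proj(c,X): return cv2.projectPoints(np.array([X],float),cv2.Rodrigues(np.array(c["R"]))[0],np.array(c["t"]),K(c),np.array(c["dist_coeffs"]))[0][0,0]
def onz(c,p,z):
    d=c["R"].T@np.r_[und(c,p),1]; o=-c["R"].T@c["t"]; return o+d*(z-o[2])/d[2]
E
cat > m.py <<'E'
from h import *; from plant import capture
S,T=capture("side"),capture("top")
tz=lambda x,y:((x+.5)/2.85+139.5,(y+.5)/2.85+149.5)
sz=lambda x,y:((x+.5)/2.7+114.5,(y+.5)/2.7+209.5)
tz2=lambda x,y:((x+.5)/4+369.5,(y+.5)/4+199.5)
sz2=lambda x,y:((x+.5)/4.5+314.5,(y+.5)/4.5+149.5)
P=dict(hub=(tz(290,270),sz(357,210)),A=(tz(227,499),sz(578,327)),B=(tz(459,419),sz(638,121)),C=(tz(52,341),sz(216,406)),D=(tz(108,115),sz(38,232)),E=(tz(331,40),sz(186,57)),
prop=(tz(421,211),sz(416,44)),ring=(tz2(266,384),sz2(425,348)),pL=(tz2(245,85),sz2(142,142)),pR=(tz2(519,188),sz2(364,64)),ptr=(tz(219,575),sz(642,510)),coverR=(tz(565,280),sz(640,0)))
X={}
for k,(t,s) in P.items():
    X[k],e=tri([T,S],[t,s]); print(k,X[k].round(4),e)
h=X["hub"]
for k in X:
    d=X[k]-h; print(k,np.hypot(d[0],d[1]).round(4),np.degrees(np.arctan2(d[1],d[0])).round(1))
print(-T["R"].T@T["t"],-S["R"].T@S["t"])
E
python3 m.py
```

```text
hub [0.5863 0.1347 0.097 ] [array([-0.4, -0.7]), array([1. , 0.2])]
A [0.4331 0.1607 0.1245] [array([-0.3, -0.7]), array([1.2, 0.2])]
B [0.4878 0.0164 0.1232] [array([-0.3, -0.8]), array([1. , 0.2])]
C [0.53  0.281 0.125] [array([-0.4, -0.6]), array([1.2, 0.3])]
D [0.6821 0.2573 0.1236] [array([-0.1, -0.2]), array([0.3, 0.1])]
E [0.7386 0.1114 0.1231] [array([-0.2, -0.3]), array([0.4, 0.1])]
prop [0.618  0.0444 0.1401] [array([-0.2, -0.3]), array([0.4, 0.1])]
ring [ 0.5052 -0.2533  0.0185] [array([-0. , -0.1]), array([0.1, 0. ])]
pL [ 0.6423 -0.2282  0.093 ] [array([-0.1, -0.3]), array([0.3, 0.1])]
pR [ 0.5946 -0.3588  0.0943] [array([-0. , -0.1]), array([0.1, 0. ])]
ptr [0.3847 0.1791 0.0521] [array([-0.4, -1.2]), array([2. , 0.3])]
coverR [ 0.555  -0.0567  0.1459] [array([ 4.1, 10.4]), array([-12.2,  -3.1])]
hub 0.0 0.0
A 0.1554 170.4
B 0.1539 -129.8
C 0.1568 111.1
D 0.1556 52.0
E 0.154 -8.7
prop 0.0956 -70.7
ring 0.3964 -101.8
pL 0.3672 -81.2
pR 0.4935 -89.0
ptr 0.2064 167.6
coverR 0.1939 -99.3
[ 0.41127905 -0.02942653  0.98678102] [0.24815588 0.4611089  0.50078592]
```

```bash
cat >> m.py <<'E'
from scipy.optimize import least_squares
kk="ABCDE"; n=[120+60,240,120,60,0]
n=[2,3,1,0,-1]
def f(p): return np.concatenate([X[k][:2]-p[:2]-.155*np.array([np.cos(p[2]+np.radians(60*i)),np.sin(p[2]+np.radians(60*i))]) for k,i in zip(kk,n)])
r=least_squares(f,[.586,.135,np.radians(51)]); print(r.x[:2],np.degrees(r.x[2]),r.fun.round(4))
c=r.x[:2]
for i in [2,3,4]: print(i,c+.155*np.array([np.cos(r.x[2]+np.radians(60*i)),np.sin(r.x[2]+np.radians(60*i))]))
d=X["prop"][:2]-c; print("prop",np.hypot(*d),np.degrees(np.arctan2(*d[::-1])))
d=X["ptr"][:2]-c; print("ptr",np.hypot(*d),np.degrees(np.arctan2(*d[::-1])))
a,b=onz(T,tz(5,148),.172),onz(T,tz(563,279),.172); print("cover edge",a,b,np.degrees(np.arctan2(b[1]-a[1],b[0]-a[0])))
E
python3 m.py|tail -8
```

```text
[0.58541316 0.1364103 ] 50.970634251486416 [ 0.0008 -0.0001  0.      0.0004  0.0001 -0.0002 -0.0009  0.0005  0.0001
 -0.0007]
2 [0.43233391 0.1607361 ]
3 [0.48780677 0.01600269]
4 [ 0.64088602 -0.00832312]
prop 0.09758668103068226 -70.51592655567798
ptr 0.20516226937159665 167.98969143959388
cover edge [0.64365921 0.30445384 0.172     ] [ 0.56920491 -0.04715774  0.172     ] -101.95586292627861
```

Call:
apply_moves(xyz=[[0, 0, 0], [0, 0, 0], [0, 0, 0], [0, 0, 0], [0, 0, 0], [0, 0, 0], [0, 0, 0], [0, 0, 0], [0, 0, 0], [0, 0, 0], [0, 0, 0], [0, 0, 0]], rot=[[0, 0, -6.8], [0, 0, -6.8], [0, 0, -6.8], [0, 0, -6.8], [0, 0, -6.8], [0, 0, -6.8], [0, 0, -6.8], [0, 0, -6.8], [0, 0, -6.8], [0, 0, -6.8], [0, 0, -6.8], [0, 0, 0]], jaw=150, grip_force=20)

```text
t: 1.3
tool_pos: [0.2615, 0.5676, 0.4046]
orientation: [-3.142, -0.0, -2.266]
force: [-0.1, 0.7, 0.8]
gripper_width: 0.0352
```

Call:
apply_moves(xyz=[[1.39, -2.64, 0], [1.39, -2.64, 0], [1.39, -2.64, 0], [1.39, -2.64, 0], [1.39, -2.64, 0], [1.39, -2.64, 0], [1.39, -2.64, 0], [1.39, -2.64, 0], [1.39, -2.64, 0], [1.39, -2.64, 0]], rot=[[0, 0, 0], [0, 0, 0], [0, 0, 0], [0, 0, 0], [0, 0, 0], [0, 0, 0], [0, 0, 0], [0, 0, 0], [0, 0, 0], [0, 0, 0]])

```text
t: 2.13
tool_pos: [0.3749, 0.2902, 0.4048]
orientation: [-3.141, 0.0, -2.271]
force: [0.4, 0.9, 0.0]
gripper_width: 0.0352
```

Call:
apply_moves(xyz=[[1.39, -2.64, 0], [1.39, -2.64, 0], [1.39, -2.64, 0], [1.39, -2.64, 0], [1.39, -2.64, 0], [1.39, -2.64, 0], [1.39, -2.64, 0], [1.39, -2.64, 0], [1.39, -2.64, 0], [1.39, -2.64, 0], [0, 0, 0], [0, 0, 0]], rot=[[0, 0, 0], [0, 0, 0], [0, 0, 0], [0, 0, 0], [0, 0, 0], [0, 0, 0], [0, 0, 0], [0, 0, 0], [0, 0, 0], [0, 0, 0], [0, 0, 0], [0, 0, 0]])

```text
t: 3.13
tool_pos: [0.4881, 0.0144, 0.4046]
orientation: [3.141, -0.0, -2.273]
force: [0.4, -0.1, -0.3]
gripper_width: 0.0347
```

Call:
apply_moves(xyz=[[-0.1, 0.1, 1.8], [0, 0, 1.8], [0, 0, 1.8], [0, 0, 1.8], [0, 0, 1.8], [0, 0, 1.8], [0, 0, 1.8], [0, 0, 1.8], [0, 0, 0]], rot=[[0, 0, 0], [0, 0, 0], [0, 0, 0], [0, 0, 0], [0, 0, 0], [0, 0, 0], [0, 0, 0], [0, 0, 0], [0, 0, 0]])

```text
t: 3.88
tool_pos: [0.4857, 0.0183, 0.2567]
orientation: [3.135, -0.004, -2.268]
force: [-0.8, 0.8, -1.7]
gripper_width: 0.0355
```

```bash
cat > shot.py <<'E'
import sys,cv2; from plant import capture
i=sys.argv[1]
s,t=capture("side")["pixels"][...,::-1],capture("top")["pixels"][...,::-1]
cv2.imwrite(f"pics/s{i}.png",s); cv2.imwrite(f"pics/t{i}.png",t)
import numpy as np
cv2.imwrite(f"pics/b{i}.png",np.hstack([cv2.resize(s[190:430,100:380],(400,343)),cv2.resize(t[150:360,125:370],(400,343))]))
E
python3 shot.py 1
```

```text
(no output)
```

View pics/b1.png

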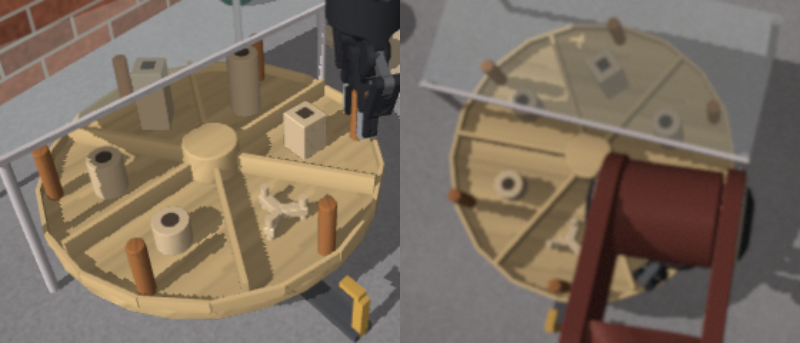

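The gripper straddles peg B, at about (360,105) in the left half of this picture. The next moves swing it around.

Call:
apply_moves(xyz=[[0, 0, 0], [0, 0, 0], [0, 0.135, 0], [0, 0.27, 0], [-0.005, 0.405, 0], [-0.01, 0.54, 0], [-0.015, 0.676, 0], [-0.015, 0.676, 0], [-0.015, 0.676, 0], [-0.015, 0.676, 0], [-0.015, 0.676, 0], [-0.015, 0.676, 0]], rot=[[0, 0, 0], [0, 0, 0], [0, 0, 0.5], [0, 0, 1], [0, 0, 1.5], [0, 0, 2], [0, 0, 2.5], [0, 0, 2.5], [0, 0, 2.5], [0, 0, 2.5], [0, 0, 2.5], [0, 0, 2.5]], jaw=182)

```text
t: 4.98
tool_pos: [0.453, 0.0582, 0.2614]
orientation: [-3.14, 0.001, -2.62]
force: [1.0, -1.1, 1.2]
gripper_width: 0.0248
```

```bash
python3 shot.py 2
```

```text
(no output)
```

View pics/b2.png

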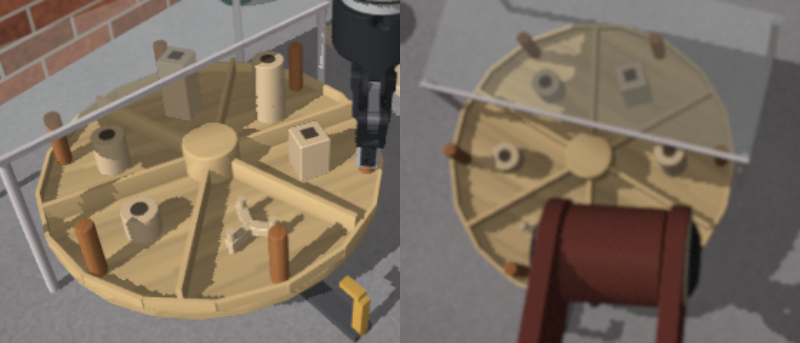

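The tray is turning with the peg and the prop still stands. I'll carry on.

Call:
apply_moves(xyz=[[-0.01, 0.676, 0], [-0.01, 0.676, 0], [-0.01, 0.676, 0], [-0.015, 0.676, 0], [-0.015, 0.676, 0], [-0.015, 0.676, 0], [-0.015, 0.676, 0], [-0.015, 0.676, 0], [-0.015, 0.676, 0], [-0.015, 0.676, 0], [-0.015, 0.676, 0], [-0.015, 0.676, 0]], rot=[[0, 0, 2.5], [0, 0, 2.5], [0, 0, 2.5], [0, 0, 2.5], [0, 0, 2.5], [0, 0, 2.5], [0, 0, 2.5], [0, 0, 2.5], [0, 0, 2.5], [0, 0, 2.5], [0, 0, 2.5], [0, 0, 2.5]])

```text
t: 6.08
tool_pos: [0.4323, 0.1355, 0.261]
orientation: [-3.141, 0.0, 3.141]
force: [-0.8, -1.7, 0.6]
gripper_width: 0.0242
```

Call:
apply_moves(xyz=[[-0.015, 0.676, 0], [-0.015, 0.676, 0], [-0.015, 0.676, 0], [-0.015, 0.676, 0], [-0.015, 0.676, 0], [-0.015, 0.676, 0], [-0.015, 0.676, 0], [-0.015, 0.676, 0], [-0.015, 0.676, 0], [-0.015, 0.676, 0], [-0.015, 0.676, 0], [-0.015, 0.676, 0]], rot=[[0, 0, 2.5], [0, 0, 2.5], [0, 0, 2.5], [0, 0, 2.5], [0, 0, 2.5], [0, 0, 2.5], [0, 0, 2.5], [0, 0, 2.5], [0, 0, 2.5], [0, 0, 2.5], [0, 0, 2.5], [0, 0, 2.5]])

```text
t: 7.08
tool_pos: [0.453, 0.213, 0.2607]
orientation: [-3.141, -0.0, 2.617]
force: [-0.3, -0.3, 0.8]
gripper_width: 0.0243
```

```bash
python3 shot.py 3
```

```text
(no output)
```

View pics/b3.png

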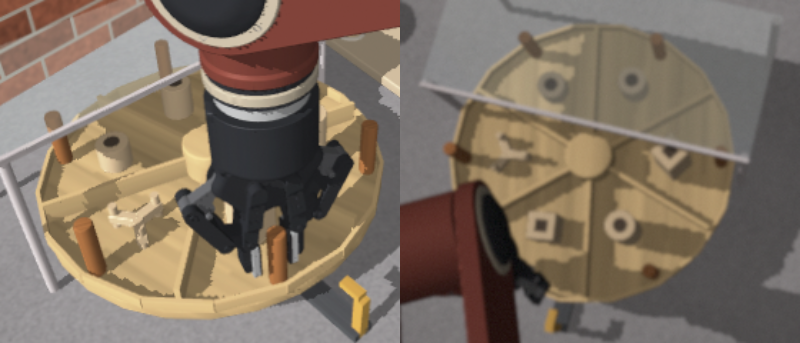

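The prop is now at about (620,225) in the right half, in the open. I'll do the last 42°.

Call:
apply_moves(xyz=[[-0.015, 0.676, 0], [-0.015, 0.676, 0], [-0.015, 0.676, 0], [-0.015, 0.676, 0], [-0.015, 0.676, 0], [-0.015, 0.676, 0], [-0.015, 0.676, 0], [-0.015, 0.676, 0], [-0.015, 0.676, 0], [-0.015, 0.676, 0], [-0.015, 0.676, 0], [-0.015, 0.676, 0]], rot=[[0, 0, 2.5], [0, 0, 2.5], [0, 0, 2.5], [0, 0, 2.5], [0, 0, 2.5], [0, 0, 2.5], [0, 0, 2.5], [0, 0, 2.5], [0, 0, 2.5], [0, 0, 2.5], [0, 0, 2.5], [0, 0, 2.5]])

```text
t: 8.18
tool_pos: [0.5097, 0.2695, 0.2606]
orientation: [-3.141, -0.0, 2.095]
force: [-0.7, -1.0, 0.4]
gripper_width: 0.0245
```

Call:
apply_moves(xyz=[[-0.015, 0.676, 0], [-0.015, 0.676, 0], [-0.01, 0.54, 0], [-0.01, 0.54, 0], [-0.005, 0.405, 0], [0, 0.27, 0], [0, 0.135, 0], [0, 0, 0], [0, 0, 0], [0, 0, 0]], rot=[[0, 0, 2.5], [0, 0, 2.5], [0, 0, 2], [0, 0, 2], [0, 0, 1.5], [0, 0, 1], [0, 0, 0.5], [0, 0, 0], [0, 0, 0], [0, 0, 0]])

```text
t: 9.02
tool_pos: [0.5391, 0.2829, 0.2607]
orientation: [3.141, 0.0, 1.886]
force: [0.4, -0.1, 0.3]
gripper_width: 0.0243
```

```bash
python3 shot.py 4
```

```text
(no output)
```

View pics/b4.png

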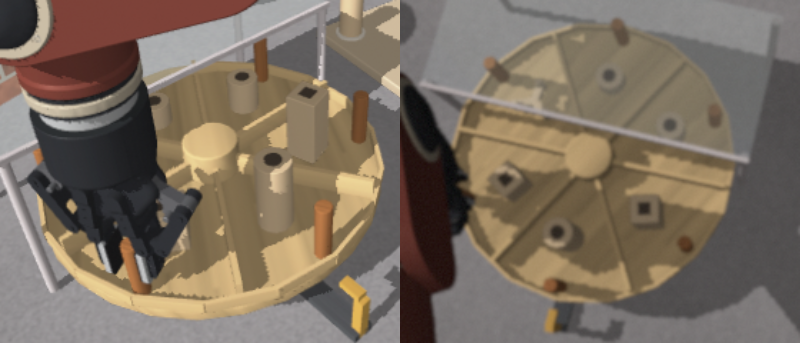

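The prop now stands at the front, in line with the pointer and the peg. I'll release the peg and rise, then measure the prop.

Call:
apply_moves(xyz=[[0, 0, 0], [0, 0, 0], [0, 0, -1], [0, 0, -2], [0, 0, -2], [0, 0, -2], [0, 0, -2], [0, 0, -2], [0, 0, -2], [0, 0, -1], [0, 0, 0]], rot=[[0, 0, 0], [0, 0, 0], [0, 0, 0], [0, 0, 0], [0, 0, 0], [0, 0, 0], [0, 0, 0], [0, 0, 0], [0, 0, 0], [0, 0, 0], [0, 0, 0]], jaw=150)

```text
t: 10.03
tool_pos: [0.5397, 0.2832, 0.4049]
orientation: [3.135, -0.0, 1.886]
force: [0.6, -0.7, 0.4]
gripper_width: 0.0353
```

```bash
python3 shot.py 5
python3 - <<'E'
import cv2
a=cv2.imread("pics/t5.png");b=cv2.imread("pics/s5.png")
cv2.imwrite("pics/tz5.png",cv2.resize(a[250:350,180:280],None,fx=6,fy=6,interpolation=cv2.INTER_CUBIC))
cv2.imwrite("pics/sz5.png",cv2.resize(b[270:390,240:360],None,fx=5,fy=5,interpolation=cv2.INTER_CUBIC))
E
```

```text
(no output)
```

View pics/tz5.png

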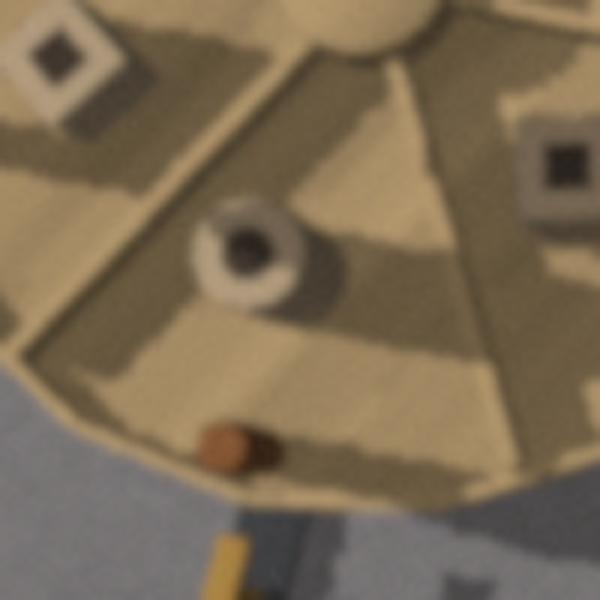

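View pics/sz5.png

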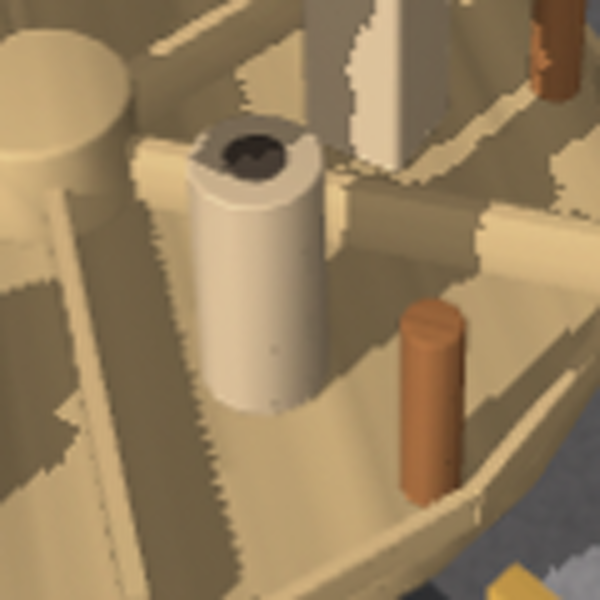

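```bash
cat > m5.py <<'E'
from h import *; from plant import capture,state
S,T=capture("side"),capture("top")
X,e=tri([T,S],[((248.5)/6+179.5,(252.5)/6+249.5),(255.5/5+239.5,158.5/5+269.5)])
print(X,e); c=np.array([.5854,.1364]); d=X[:2]-c
print(np.hypot(*d),np.degrees(np.arctan2(*d[::-1])))
f=c+.1*np.array([np.cos(np.radians(168)),np.sin(np.radians(168))]); print("mark",f,np.linalg.norm(X[:2]-f))
s=state(); p=s["tool_pos"]; yaw=s["orientation"][2]; print(p,np.degrees(yaw))
y=np.radians(168); w=X[:2]-p[:2]
print("after yaw 168: dx,dy",w@[np.cos(y),np.sin(y)],w@[np.sin(y),-np.cos(y)])
E
python3 m5.py
```

```text
[0.49075544 0.15814124 0.13944269] [array([-0.2, -0.4]), array([0.6, 0.1])]
0.09710959923616623 167.0627682656978
mark [0.48758524 0.15719117] 0.0033094996167259347
[0.53880235 0.28282588 0.3988233 ] 108.05912801643353
after yaw 168: dx,dy 0.021073573201048093 -0.1319495040903891
```

The prop is 3 mm from the mark. Next I'll turn the tool by -60° about its z and shift it over the prop.

Call:
apply_moves(xyz=[[0, 0, 0], [0, 0, 0], [0, 0, 0], [0, 0, 0], [0, 0, 0], [0, 0, 0], [0, 0, 0], [0, 0, 0], [0, 0, 0], [0, 0, 0], [0, 0, 0]], rot=[[0, 0, -6], [0, 0, -6], [0, 0, -6], [0, 0, -6], [0, 0, -6], [0, 0, -6], [0, 0, -6], [0, 0, -6], [0, 0, -6], [0, 0, -6], [0, 0, 0]], jaw=40)

```text
t: 11.15
tool_pos: [0.5389, 0.2828, 0.3986]
orientation: [-3.14, -0.003, 2.935]
force: [0.5, 0.3, -0.3]
gripper_width: 0.072
```

Call:
apply_moves(xyz=[[0.21, -1.32, 0], [0.21, -1.32, 0], [0.21, -1.32, 0], [0.21, -1.32, 0], [0.21, -1.32, 0], [0.21, -1.32, 0], [0.21, -1.32, 0], [0.21, -1.32, 0], [0.21, -1.32, 0], [0.21, -1.32, 0], [0, 0, 0], [0, 0, 0]], rot=[[0, 0, 0], [0, 0, 0], [0, 0, 0], [0, 0, 0], [0, 0, 0], [0, 0, 0], [0, 0, 0], [0, 0, 0], [0, 0, 0], [0, 0, 0], [0, 0, 0], [0, 0, 0]])

```text
t: 12.15
tool_pos: [0.4911, 0.1574, 0.4009]
orientation: [3.141, 0.0, 2.932]
force: [0.7, 0.1, -0.2]
gripper_width: 0.0722
```

```bash
python3 shot.py 6
python3 - <<'E'
from plant import *
import numpy as np
for i in range(3):
  s=state();print(s["tool_pos"],np.degrees(s["orientation"]),s["gripper_width"]); capture("top")
X=np.array([.4907,.1581]);y=s["orientation"][2];w=X-s["tool_pos"][:2]
print(w@[np.cos(y),np.sin(y)],w@[np.sin(y),-np.cos(y)])
E
```

```text
[0.49137676 0.15819851 0.40080479] [1.79976566e+02 1.13187561e-02 1.68054805e+02] 0.07225389413930616
[0.49142527 0.15838614 0.40077825] [1.79984085e+02 6.03591649e-03 1.68077392e+02] 0.07186053078839481
[0.49145262 0.15850607 0.4007277 ] [ 1.79987517e+02 -2.33345495e-03  1.68090167e+02] 0.07193335278922748
0.0006526166569987405 -0.0005526444070474396
```

View pics/b6.png

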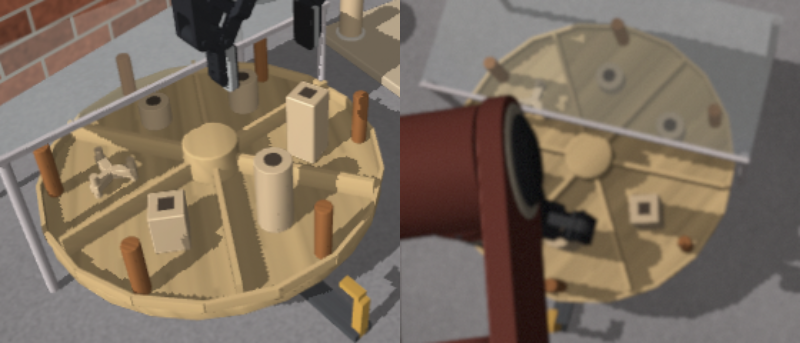

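Aligned to within 1 mm. The prop stands at (273,190) in the left half, directly below the gripper. I'll descend 14.3 cm.

Call:
apply_moves(xyz=[[0, 0, 1.5], [0, 0, 1.5], [0, 0, 1.5], [0, 0, 1.5], [0, 0, 1.5], [0, 0, 1.5], [0, 0, 1.5], [0, 0, 1.5], [0, 0, 1.3], [0, 0, 1.0], [0, 0, 0], [0, 0, 0]], rot=[[0, 0, 0], [0, 0, 0], [0, 0, 0], [0, 0, 0], [0, 0, 0], [0, 0, 0], [0, 0, 0], [0, 0, 0], [0, 0, 0], [0, 0, 0], [0, 0, 0], [0, 0, 0]])

```text
t: 13.4
tool_pos: [0.4912, 0.1583, 0.2573]
orientation: [-3.141, -0.001, 2.933]
force: [-0.9, -0.3, 0.2]
gripper_width: 0.072
```

Call:
apply_moves(xyz=[[0, 0, 0], [0, 0, 0], [0, 0, 0], [0, 0, 0], [0, 0, 0], [0, 0, 0], [0, 0, 0], [0, 0, 0]], rot=[[0, 0, 0], [0, 0, 0], [0, 0, 0], [0, 0, 0], [0, 0, 0], [0, 0, 0], [0, 0, 0], [0, 0, 0]], jaw=220, grip_force=40)

```text
t: 14.07
tool_pos: [0.4918, 0.1582, 0.2589]
orientation: [3.141, 0.002, 2.933]
force: [0.1, -1.0, 5.5]
gripper_width: 0.0336
```

```bash
python3 shot.py 7
```

```text
(no output)
```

View pics/b7.png

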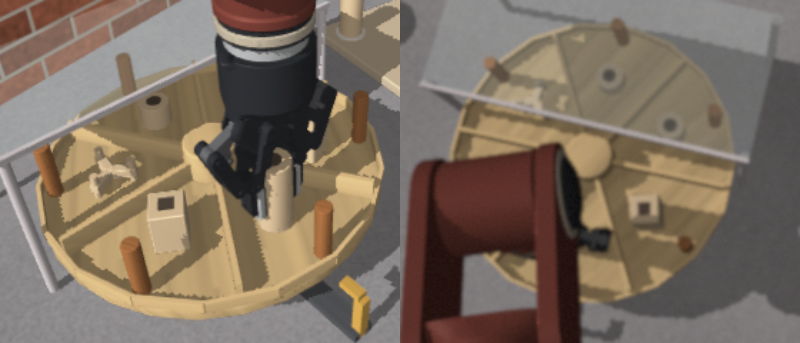

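The grip holds at 33.6 mm. I'll lift 12 cm and carry the prop to the ring.

Call:
apply_moves(xyz=[[0, 0, -0.3], [0, 0, -0.6], [0, 0, -1], [0, 0, -1.5], [0, 0, -1.6], [0, 0, -1.6], [0, 0, -1.6], [0, 0, -1.6], [0, 0, -1.2], [0, 0, -0.7], [0, 0, -0.3], [0, 0, 0]], rot=[[0, 0, 0], [0, 0, 0], [0, 0, 0], [0, 0, 0], [0, 0, 0], [0, 0, 0], [0, 0, 0], [0, 0, 0], [0, 0, 0], [0, 0, 0], [0, 0, 0], [0, 0, 0]])

```text
t: 15.17
tool_pos: [0.4913, 0.1582, 0.3783]
orientation: [3.141, 0.001, 2.933]
force: [-0.0, -0.3, -1.4]
gripper_width: 0.0332
```

```bash
python3 shot.py 8
```

```text
(no output)
```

View pics/s8.png

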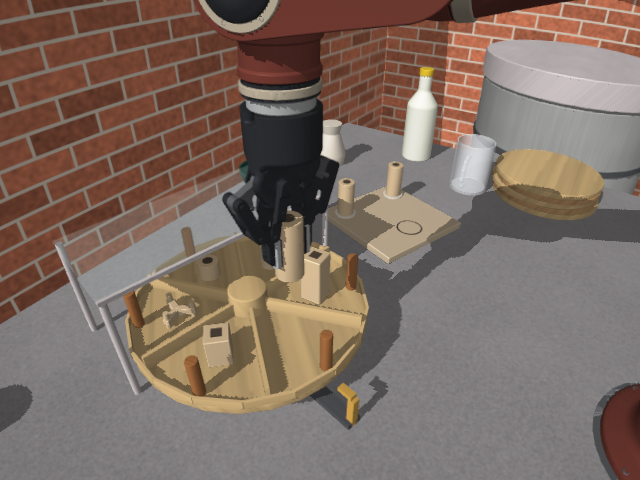

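The prop hangs upright in the grip, at about (290,250). I'll carry it across.

Call:
apply_moves(xyz=[[-0.12, -0.5, 0], [-0.25, -1, 0], [-0.37, -1.5, 0], [-0.49, -2, 0], [-0.49, -2, 0], [-0.49, -2, 0], [-0.49, -2, 0], [-0.49, -2, 0], [-0.49, -2, 0], [-0.49, -2, 0], [-0.49, -2, 0], [-0.49, -2, 0]], rot=[[0, 0, 0], [0, 0, 0], [0, 0, 0], [0, 0, 0], [0, 0, 0], [0, 0, 0], [0, 0, 0], [0, 0, 0], [0, 0, 0], [0, 0, 0], [0, 0, 0], [0, 0, 0]])

```text
t: 16.27
tool_pos: [0.4978, -0.0597, 0.3771]
orientation: [-3.141, -0.001, 2.933]
force: [0.1, 1.0, -1.9]
gripper_width: 0.0334
```

Call:
apply_moves(xyz=[[-0.49, -2, 0], [-0.49, -2, 0], [-0.49, -2, 0], [-0.49, -2, 0], [-0.49, -2, 0], [-0.49, -2, 0], [-0.49, -2, 0], [-0.49, -2, 0], [-0.37, -1.5, 0], [-0.25, -1, 0], [-0.12, -0.5, 0], [0, 0, 0]], rot=[[0, 0, 0], [0, 0, 0], [0, 0, 0], [0, 0, 0], [0, 0, 0], [0, 0, 0], [0, 0, 0], [0, 0, 0], [0, 0, 0], [0, 0, 0], [0, 0, 0], [0, 0, 0]])

```text
t: 17.27
tool_pos: [0.5043, -0.2543, 0.3774]
orientation: [3.141, -0.001, 2.932]
force: [0.5, -0.1, -1.5]
gripper_width: 0.033
```

```bash
python3 shot.py 9
python3 - <<'E'
from plant import *
import numpy as np
s=state();print(s["tool_pos"],np.degrees(s["orientation"]),s["gripper_width"])
E
```

```text
[ 0.50448496 -0.25312434  0.37750074] [ 1.79965868e+02 -2.81787081e-02  1.68074225e+02] 0.03324566713883776
```

View pics/s9.png

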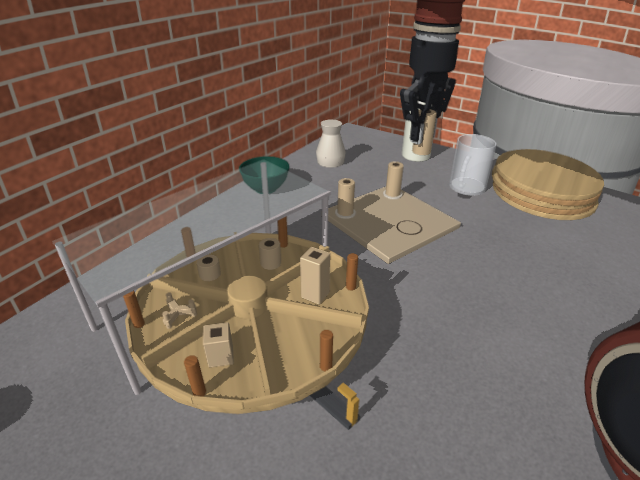

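The prop is above the ring. I'll descend most of the way and check.

Call:
apply_moves(xyz=[[0.05, 0, 0.8], [0, 0, 1.6], [0, 0, 1.8], [0, 0, 1.8], [0, 0, 1.8], [0, 0, 1.8], [0, 0, 1.8], [0, 0, 1.6], [0, 0, 1.2], [0, 0, 0.8], [0, 0, 0.5], [0, 0, 0]], rot=[[0, 0, 0], [0, 0, 0], [0, 0, 0], [0, 0, 0], [0, 0, 0], [0, 0, 0], [0, 0, 0], [0, 0, 0], [0, 0, 0], [0, 0, 0], [0, 0, 0], [0, 0, 0]])

```text
t: 18.37
tool_pos: [0.5038, -0.2529, 0.2217]
orientation: [3.141, -0.002, 2.934]
force: [-0.2, 1.5, -1.4]
gripper_width: 0.033
```

```bash
cat > sh2.py <<'E'
import sys,cv2; from plant import capture
i=sys.argv[1]
s,t=capture("side")["pixels"][...,::-1],capture("top")["pixels"][...,::-1]
cv2.imwrite(f"pics/sp{i}.png",cv2.resize(s[130:280,300:480],None,fx=4,fy=4,interpolation=cv2.INTER_CUBIC))
cv2.imwrite(f"pics/tp{i}.png",cv2.resize(t[200:345,370:520],None,fx=4,fy=4,interpolation=cv2.INTER_CUBIC))
E
python3 sh2.py 10
```

```text
(no output)
```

View pics/sp10.png

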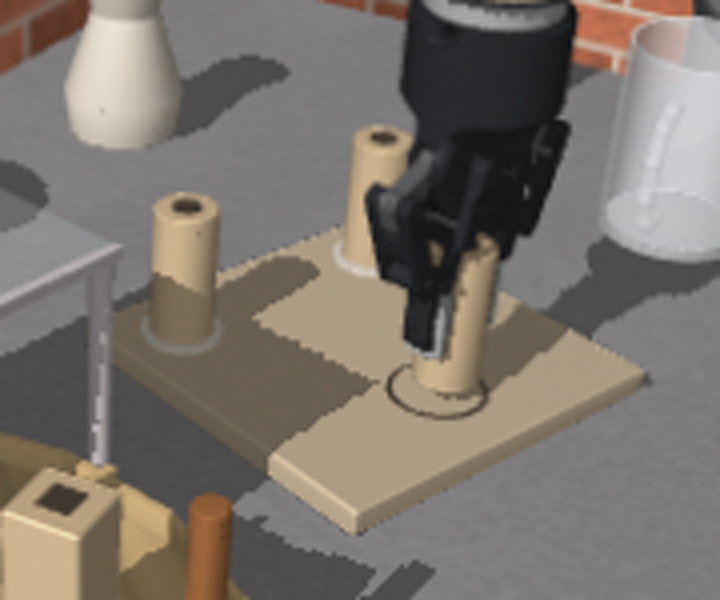

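Run:
```python
from h import *; from plant import *
S=capture("side")
q=lambda X:((proj(S,X)-[299.5,129.5])*4-.5).round(1)
s=state();p=s["tool_pos"];print(p,s["force"])
for z in(.0285,.0175,.105):print(z,q([p[0],p[1],z]))
print("ring",q([.5052,-.2533,.0175]))
for d in([.01,0],[0,.01]): print(d,q([p[0]+d[0],p[1]+d[1],.0285]))
```

```text
[ 0.50447381 -0.25359901  0.22375036] [ 0.51548631  0.42722635 -1.10489818]
0.0285 [442.3 373.1]
0.0175 [439.6 391.3]
0.105 [461.5 239.1]
ring [438.1 391.1]
[0.01, 0] [424.2 367.1]
[0, 0.01] [434.1 382. ]
```

View pics/tp10.png

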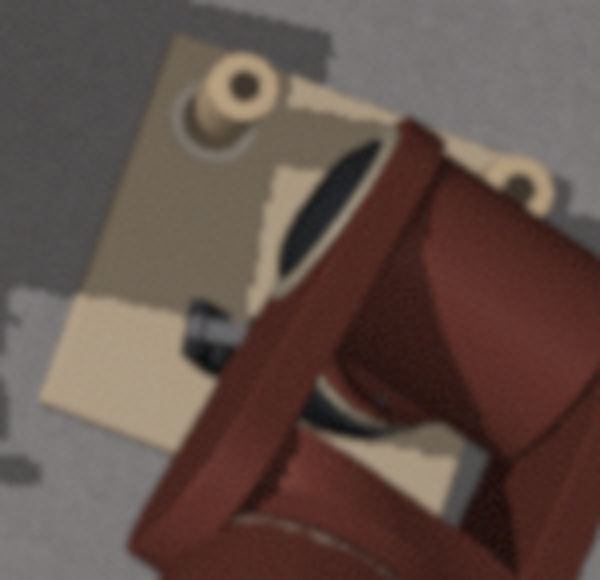

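The prop base sits at about (447,380), roughly 3 mm to the −x side of where it should be above the ring centre at (438,391). I'll correct by 3 mm and lower gently.

Call:
apply_moves(xyz=[[-0.15, 0, 0.2], [-0.15, 0, 0.2], [0, 0, 0.2], [0, 0, 0.2], [0, 0, 0], [0, 0, 0]], rot=[[0, 0, 0], [0, 0, 0], [0, 0, 0], [0, 0, 0], [0, 0, 0], [0, 0, 0]])

```text
t: 19.02
tool_pos: [0.5069, -0.2539, 0.2144]
orientation: [3.141, -0.001, 2.933]
force: [-0.2, -0.7, -0.9]
gripper_width: 0.0332
```

Call:
apply_moves(xyz=[[0, 0, 0.1], [0, 0, 0.1], [0, 0, 0], [0, 0, 0]], rot=[[0, 0, 0], [0, 0, 0], [0, 0, 0], [0, 0, 0]])

```text
t: 19.35
tool_pos: [0.5069, -0.254, 0.2126]
orientation: [3.142, -0.0, 2.933]
force: [-0.2, 0.6, -1.3]
gripper_width: 0.033
```

```bash
python3 -c "
from plant import *
s=state();print(s['tool_pos'],s['force'])"; python3 sh2.py 11
```

```text
[ 0.50692159 -0.2539749   0.21261136] [-0.22317397  0.61411779 -1.26209013]
```

View pics/sp11.png

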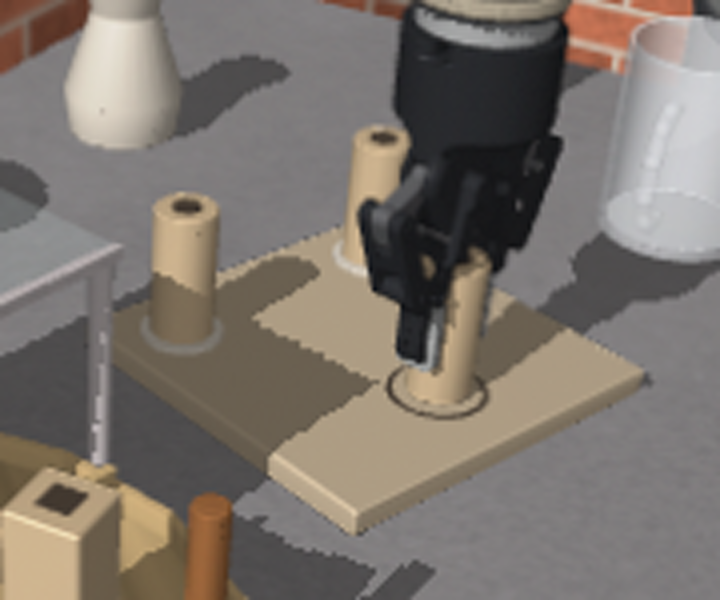

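The prop looks well centred in the ring and a few millimetres above the shelf. I'll lower in 1 mm steps until the force shows contact.

Call:
apply_moves(xyz=[[0, 0, 0.1], [0, 0, 0.1], [0, 0, 0], [0, 0, 0]], rot=[[0, 0, 0], [0, 0, 0], [0, 0, 0], [0, 0, 0]])

```text
t: 19.78
tool_pos: [0.5071, -0.2541, 0.211]
orientation: [-3.141, 0.0, 2.933]
force: [-0.1, -0.4, 0.5]
gripper_width: 0.0332
```

Call:
apply_moves(xyz=[[0, 0, 0.1], [0, 0, 0], [0, 0, 0]], rot=[[0, 0, 0], [0, 0, 0], [0, 0, 0]])

```text
t: 20.03
tool_pos: [0.5072, -0.2541, 0.211]
orientation: [-3.142, -0.0, 2.933]
force: [-3.3, 1.5, 6.3]
gripper_width: 0.0334
```

Contact at 6 N. I'll open the jaws.

Call:
apply_moves(xyz=[[0, 0, 0], [0, 0, 0], [0, 0, 0], [0, 0, 0], [0, 0, 0], [0, 0, 0]], rot=[[0, 0, 0], [0, 0, 0], [0, 0, 0], [0, 0, 0], [0, 0, 0], [0, 0, 0]], jaw=40, grip_force=20)

```text
t: 20.53
tool_pos: [0.5069, -0.254, 0.2095]
orientation: [3.142, -0.0, 2.933]
force: [0.1, 1.1, -0.2]
gripper_width: 0.0719
```

```bash
python3 sh2.py 12
```

```text
(no output)
```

View pics/sp12.png

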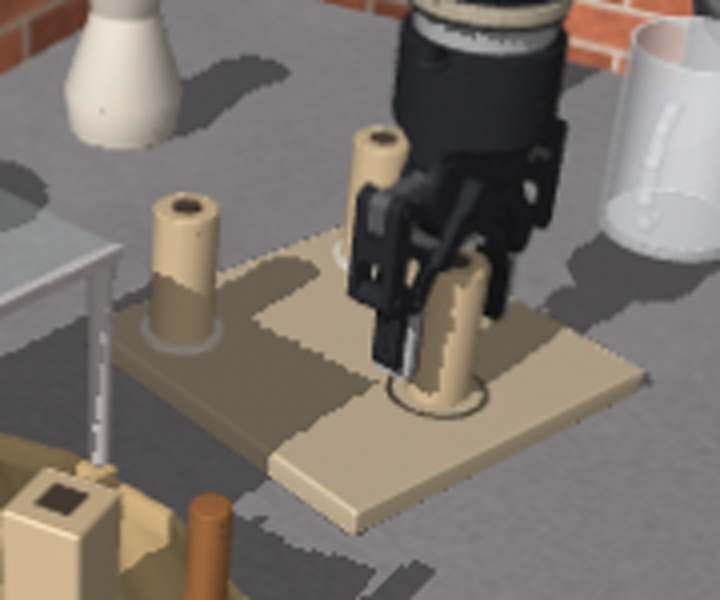

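The prop stands upright in the ring. I'll back straight up, then move aside toward +y so the top camera can check it.

Call:
apply_moves(xyz=[[0, 0, -0.5], [0, 0, -1], [0, 0, -1.8], [0, 0, -2], [0, 0, -2], [0, 0, -2], [0, 0, -2], [0, 0, -2], [0, 0, -2], [0, 0, -1], [0, 0, 0]], rot=[[0, 0, 0], [0, 0, 0], [0, 0, 0], [0, 0, 0], [0, 0, 0], [0, 0, 0], [0, 0, 0], [0, 0, 0], [0, 0, 0], [0, 0, 0], [0, 0, 0]])

```text
t: 21.55
tool_pos: [0.5076, -0.2544, 0.377]
orientation: [-3.139, 0.006, 2.933]
force: [-0.1, -0.3, 1.4]
gripper_width: 0.0721
```

Call:
apply_moves(xyz=[[0, 1, 0], [0, 2, 0], [0, 2.5, 0], [0, 2.5, 0], [0, 2.5, 0], [0, 2.5, 0], [0, 2.5, 0], [0, 2.5, 0], [0, 2, 0], [0, 1, 0], [0, 0, 0], [0, 0, 0]], rot=[[0, 0, 0], [0, 0, 0], [0, 0, 0], [0, 0, 0], [0, 0, 0], [0, 0, 0], [0, 0, 0], [0, 0, 0], [0, 0, 0], [0, 0, 0], [0, 0, 0], [0, 0, 0]])

```text
t: 22.55
tool_pos: [0.5502, -0.0483, 0.3715]
orientation: [-3.141, -0.002, 2.934]
force: [1.0, 0.3, 0.3]
gripper_width: 0.0721
```

```bash
python3 sh2.py 13
```

```text
(no output)
```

View pics/sp13.png

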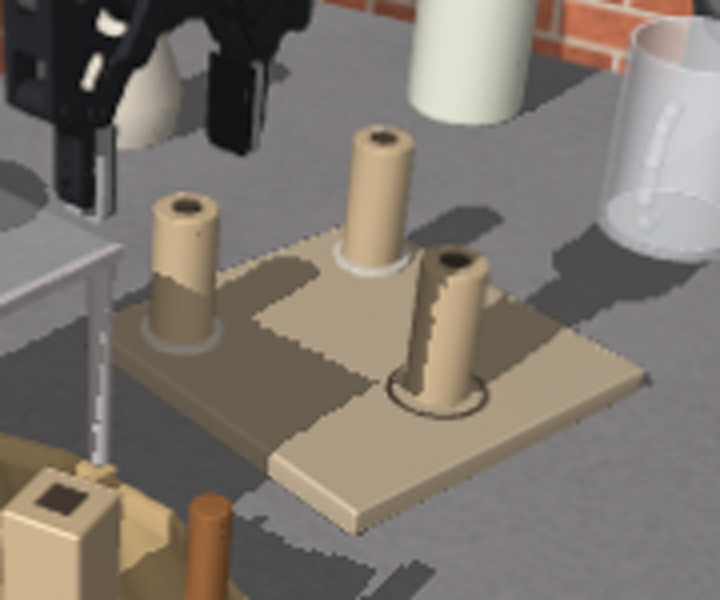

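View pics/tp13.png

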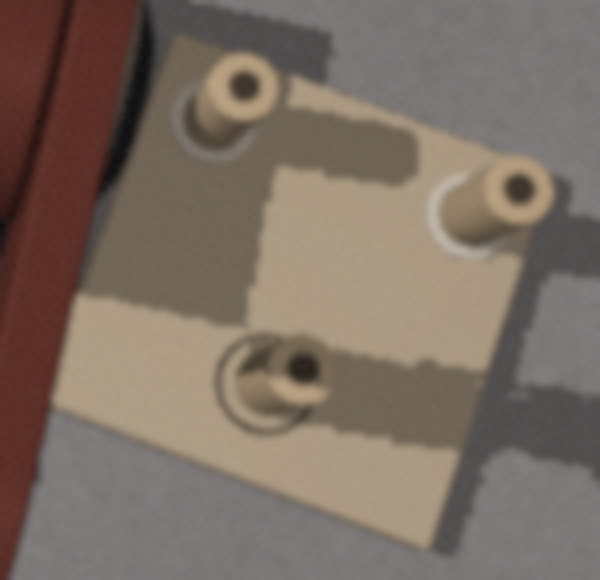

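Run:
```python
from h import *; from plant import *
S,T=capture("side"),capture("top")
X,e=tri([T,S],[(300.5/4+369.5,367.5/4+199.5),(456.5/4+299.5,260.5/4+129.5)])
print(X,e,"offset mm from ring",(X-[.5052,-.2533,.0185])*1e3, state()["t"],state()["force"],state()["dq"].max())
finish_job()
```

```text
[ 0.50565157 -0.25219768  0.0939208 ] [array([0.1, 0.2]), array([-0.2, -0. ])] offset mm from ring [ 0.45156897  1.10232482 75.42079599] 22.75 [-0.25475284 -0.53010083  0.40810276] 0.0012402732642207742
the job is handed in; nothing more can be done
```

The tall round prop now stands upright on the pencilled ring on the kiln shelf, and I handed the job in at t ≈ 22.8 s.

- **Turning:** I straddled one peg with the half-closed jaws and turned the carousel about 122° clockwise, seen from above. Measured from both cameras, the prop stood about 3 mm from the front mark before I gripped it.
- **Placing:** I lifted it upright and carried it to the ring. I corrected its position by about 3 mm over the ring, lowered it in 1 mm steps until about 6 N of contact, then released it and backed away.

**Last checks:** measured from both cameras, the centre of the prop's top is about 1 mm sideways from the ring's centre. It is 75 mm above the shelf, which matches the prop's height. The prop looks upright and untouched in both views, and the gripper is well clear and still. No check failed.

One small disagreement: the cameras put the shelf top at 18.5 mm rather than the stated 16 mm, roughly the calibration error. I used contact force instead of that height for the final touchdown.

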